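# Shut and lock the lamp seller's counter showcase

### The arm

A 6-joint arm with a two-finger parallel gripper is mounted at the origin on the work surface. World frame = base frame: x ahead of the robot, y to its left, z up, the work surface at z = 0. Lengths are in mm, angles in rad, forces in N, time in s.
With the tool pointing down it reaches from about 350 to 875 mm from the base axis. Payload 4.2 kg.
Tool frame: the origin (TCP) lies on the centre line of the jaws, within the pads' length; the fingertips stand 22 mm ahead of it and the grasp point (between the pads) lies 3 mm ahead of it (arm.nose_length is the distance from the TCP to the fingertips, in mm); z points along the fingers, x is the direction in which the jaws open and shut, and the axes are right-handed (so a half turn about z gives the same grasp; the last joint's range is limited). The gripper opens to 85 mm and grips with 20 to 120 N. Pads are 22 mm wide; open, the fingers measure 114 mm over their backs; the gripper's body (76 mm by 85 mm) begins 54 mm behind the grasp point. The pads swing forward as they close: fully open they stand 13 mm farther back than shut.
Start: joints at [-0.991, 0.385, 0.008, 0, -1.194, -0.259], TCP at [197.094, -593.088, 253.312] pointing down, gripper open.
Joint ranges: [-3.14, 3.14], [-1.21, 2.06], [-1.07, 1.41], [-3.16, 2.05], [-2.99, -0.16], [-3.1, 3.1]. Speed limits (rad/s): [2.79, 2.79, 3.14, 3.14, 3.14, 3.14].

### API

Orientations are given as a unit quaternion [x, y, z, w].
In Python, from bench import telemetry, get_image, workorder, nets, arm gives the robot as it stands.
- The arm moves only by the tool apply_moves, never from a script. Its argument "steps" is a list of rows, each an object with "hand": the opening, from 0 (shut) to 1 (fully open); "xyz": the shift along the tool's x, y, z in cm, a list of three; "delta_rot": the turn, a rotation vector about the tool's x, y, z in rad, a list of three. In form: [{"hand": hand, "xyz": [x, y, z], "delta_rot": [wx, wy, wz]}, ...]. A call has 1 to 12 rows; each row is the pose to reach, as a shift and turn from the pose commanded when the call began, along the tool's axes at that moment; what a row does not reach only later rows make up. A row lasts 1/12 s, in which the tool goes at most 41.7 mm and 7.16 degrees, less where a joint would pass 70% of its speed; a pose out of reach is approached as far as the arm can. A call with a gripper value outside its range is refused whole. The fingers move at their own pace and stop on an object; the grip force is fixed at half the most. Time passes only in rows, so rows that repeat a pose let the fingers close. It gives the time, the measured TCP pose, the force and the opening at its end, in the units of the state.
- telemetry.read_state(): the state, without advancing time (a new reading comes with each control period).
- get_image(name): name is "side" or "top"; returns a dict with "frame" (400x640x3 uint8, blue, green, red), "fx", "fy", "cx", "cy" (pixels), "origin" and "orientation" of the camera in the world. Camera axes: x right, y down, z forward; pixel columns grow to the right and rows downward; lengths in mm; the calibration is good to about 2 mm. A picture is of the moment at which its call begins. There is no depth.
- workorder.job_done(): hands the job in, once; it reports no verdict.
Trained networks look in a picture, given as the dict that the camera call returned (one of the last four; its "shot" number tells which), for a name from the list of things; names that differ only in an ending like _2 or _b are one class to them, and where a whole thing is asked for, a point or a joint stands for the part that bears it (a point fixed in the world has none). Each returns a list of dicts, best first, with "confidence" (0 to 1); they miss things now and then, are a little off and sometimes report something else, mostly with a low value. They report only what shows in the picture. A call takes as long as a camera call.
- nets.recognise(picture, label): "xyz" ([x, y, z] in mm, in world coordinates, good to about 4 mm: the middle of the surface that is visible of it).
- nets.outline_of(picture, label): "pixels" (400x640 bool, what is visible of it).
- nets.pinpoint(picture, label): "xyz" ([x, y, z] in mm, in world coordinates, good to about 4 mm: a listed point, or the origin of a listed thing).
The state is a dict: "clock": time; "joints": joint angles; "joint_vel": joint speeds; "joint_efforts": joint torques, N m; "position": TCP position; "ee_rot": TCP orientation; "contact_force": force on the tool from outside, world axes, zero at the start; "wrist_torque": the same for the moment, N m; "gripper_width": finger opening in mm.
Only numpy, scipy, OpenCV 4.12 (cv2) and the standard library are available. Lean on these libraries where they do the work, as an engineer would, in place of code of your own. Each camera call takes 0.05 s, during which the arm holds its last target.

### The job

Close up the glass showcase on the lamp stall: with the fingertips against the black pulls, push its two sliding panes fully shut (the left one to the left, the right one to the right), without banging the glass, and when both are shut press the silver push-lock on the left pane all the way in. Only push: never take a pull or the lock between the fingers, and leave all the loose lamps, pots and the bell standing where they are.

Things in the scene. Friction and masses are not known exactly. Their poses are not given: they have to be found in the camera images.
- case: fixed counter showcase, 270 mm deep (x), 680 wide (y), 175 tall: wooden plinth, aluminium frame, glass top and sides, lamps inside. Origin: centre of underside; x away from the robot, y left, z up at yaw 0. Two upright sliding panes on its -x side, facing the robot, just behind the plinth and top rail, which end 135 mm from the origin: fingers pointing down must stay in front of the top rail
- left_pane (a joint): m the left pane (robot's left, the case's +y half, nearer track) stands open: 0 is fully shut on its stop at the case's left end; grows as the pane slides to the case's -y, at most 0.15. 2 to 3 N of friction; stays where it is left
- right_pane (a joint): m the right pane (the case's -y half, farther track) stands open: 0 is fully shut on its stop at the case's right end; grows as it slides to the case's +y, at most 0.15. 2 to 3 N of friction; stays where it is left
- lock (a joint): travel of the silver push-lock, in m: 0 is out, 0.012 is fully in (its stop). It is pushed along the case's +x, needs about 4 to 5 N and stays in. It rides with the left pane
- left_pull (a point): middle of the left pane's black pull: an upright blade 12 mm thick (case y), 90 mm tall, reaching 15 mm from this point towards the robot. The point is 15 mm in front of the top rail, 105 mm above the counter; pane shut, 300 mm left of the case's middle. Push its right-hand face to the left to shut the pane. Axes as the case's
- right_pull (a point): same point of the right pane's pull, same sizes, height and distance in front of the top rail; pane shut, 300 mm right of the case's middle. Push its left-hand face to the right to shut the pane. Axes as the case's
- lock_face (a point): centre of the front face (18 mm across) of the silver push-lock, facing the robot (case -x), 115 mm above the counter. Out, it is 21.5 mm in front of the top rail; fully in, 9.5 mm. Left pane shut, it is at the middle of the case's width; it rides with the left pane
- tier_lamp: terracotta standing lamp of four small cups round a stem with a cup on top, 84 mm wide over the foot, 100 mm tall, standing loose on the showcase's glass top. Origin: centre of its underside. Leave alone
- small_pot: round terracotta pot, 80 mm wide, 63 mm tall, standing loose on the showcase's glass top. Origin: centre of its underside. Leave alone
- kulhad: terracotta cup, 72 mm wide, 86 mm tall, standing on the counter between the robot and the showcase. Origin: centre of its underside. Leave alone
- diya_stack: four clay oil-lamp saucers nested in a stack, 76 mm wide, 54 mm tall, on the counter between the robot and the showcase. Origin: centre of its underside. Leave alone
- brass_lamp: brass oil-lamp saucer, 80 mm wide, 28 mm tall, on the counter between the robot and the showcase. Origin: centre of its underside. Leave alone
- curd_pot: terracotta pot, 88 mm wide, 70 mm tall, on the counter between the robot and the showcase. Origin: centre of its underside. Leave alone
- bell: brass hand bell standing on its mouth, 60 mm wide, 88 mm tall, on the counter between the robot and the showcase. Origin: centre of its underside. Leave alone

How it is judged:
By the outcome, as a careful person would: the job done as asked, in the order asked, and still so for the second after the job is handed in, with the robot touching nothing.
It also fails if it takes over 54 s, if anything falls off the work surface, if the arm or the gripper's body presses on something with over 40 N, if the wrist force passes 120 N, or if a joint passes its speed limit or range.

## Working session

There is one attempt and no reset: what is moved stays moved. The work goes in short steps, Python scripts to look and compute and a tool call to move; the robot and the scene stay as the last step left them, time stands still between calls to the robot, and variables do not carry over. Pictures are saved under pics/ and viewed, and the job is handed in when it is done.

Besides the shell and the picture viewer there is one more tool, called as name(argument=value, ...) on one line, values as JSON. apply_moves: Moves the arm, as the interface text tells. Its arguments: {"type":"object","properties":{"steps":{"type":"array"}},"required":["steps"]}

```bash
mkdir -p pics; python3 - <<'E'
from bench import telemetry, get_image, nets, arm
import cv2
s=telemetry.read_state(); print(s)
for n in ("top","side"):
    p=get_image(n); cv2.imwrite(f"pics/{n}1.png",p["frame"])
    print(n,p["origin"],p["orientation"],p["fx"],p["cx"],p["cy"])
    for l in ["case","left_pull","right_pull","lock_face","tier_lamp","small_pot","kulhad","diya_stack","brass_lamp","curd_pot","bell"]:
        r=nets.pinpoint(p,l); print(l,[([round(float(v)) for v in q["xyz"]],round(float(q["confidence"]),2)) for q in r[:2]])
print(telemetry.read_state()["clock"])
E
```

```text
{'clock': 0.0, 'joints': array([-9.91392808e-01,  3.85566910e-01,  6.57294536e-03, -4.81831965e-04,
       -1.19401799e+00, -2.58614888e-01]), 'joint_vel': array([-0.00178829, -0.00054801,  0.0002477 ,  0.00033005,  0.0005648 ,
        0.00063508]), 'joint_efforts': array([ 8.05178729e-05, -3.92285693e+01,  1.88400614e+01,  4.18640748e+00,
       -4.61907301e-03,  1.98575987e-05]), 'position': array([ 196.91358167, -592.57880434,  252.19715034]), 'ee_rot': array([ 5.85172102e-01,  8.10908339e-01,  6.05927444e-04, -9.54068792e-04]), 'contact_force': array([-0.28899555, -0.57123927,  0.94666272]), 'wrist_torque': array([0.01753298, 0.02367708, 0.01990497]), 'gripper_width': 85.22802198478573}
top [338.7469407   16.56561945 987.77235802] [-0.69474781  0.71124087 -0.07870781  0.07257399] 362.3286729089381 318.77750819549357 195.63751937377987
case [([696, -58, -4], 0.84)]
left_pull [([582, 178, 102], 0.55)]
right_pull [([521, -239, 103], 0.83), ([530, -113, 113], 0.63)]
lock_face [([530, -114, 114], 0.49)]
tier_lamp [([712, 75, 174], 0.55)]
small_pot [([677, -218, 173], 0.75)]
kulhad [([362, 197, 0], 0.64), ([517, -236, 105], 0.38)]
diya_stack [([385, 356, 0], 0.62), ([364, -350, 1], 0.51)]
brass_lamp [([373, -40, -5], 0.74), ([370, -218, -1], 0.72)]
curd_pot [([364, -350, 1], 0.74)]
bell [([372, -215, 0], 0.77)]
side [-198.86582651  737.90571719  817.84342952] [-0.34119839  0.80825084 -0.44710505  0.17438841] 496.03305712879234 316.0410797172012 196.08665451988733
case [([698, -52, 5], 0.98)]
left_pull [([579, 176, 104], 0.95)]
right_pull [([516, -245, 102], 0.98)]
lock_face [([579, 179, 106], 0.73), ([531, -116, 117], 0.47)]
tier_lamp [([710, 76, 175], 0.81)]
small_pot [([677, -215, 172], 0.69)]
kulhad [([362, 197, 0], 0.57)]
diya_stack [([383, 353, 4], 0.92)]
brass_lamp [([372, -40, 0], 0.72)]
curd_pot [([367, -351, -2], 0.66), ([375, -41, -2], 0.22)]
bell [([365, -220, 2], 0.8)]
1.2
```

View pics/top1.png

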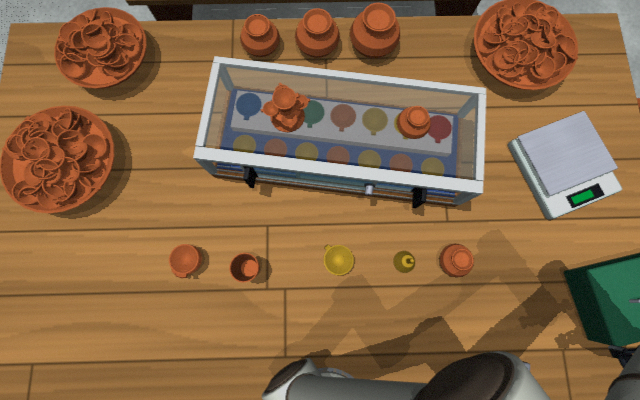

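View pics/side1.png

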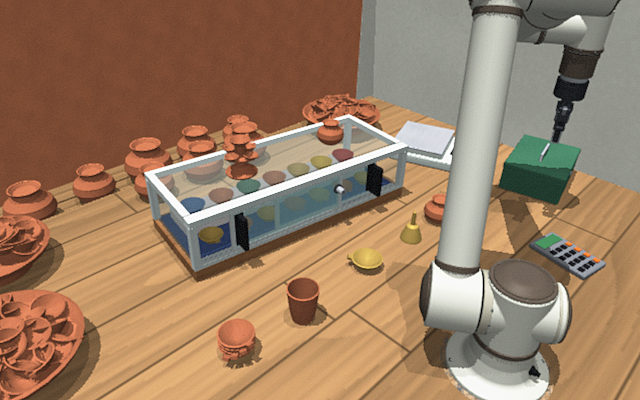

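The top and side pictures agree. The left pull is near top pixel (251,177), the right pull near (419,196) and the lock near (369,188). The loose pots stand in a row around x≈370 mm, well in front of the case. Next I'll fit the case pose.

```bash
cat > h.py <<'E'
import numpy as np, json
from scipy.spatial.transform import Rotation as R
from scipy.optimize import least_squares
def case_T(p):
    return lambda c: np.array([p[0]+np.cos(p[2])*c[0]-np.sin(p[2])*c[1], p[1]+np.sin(p[2])*c[0]+np.cos(p[2])*c[1], c[2]])
def ori(yaw,tilt):
    cx=np.array([np.cos(yaw),np.sin(yaw),0]); cy=np.array([-np.sin(yaw),np.cos(yaw),0])
    z=np.sin(tilt)*cx-np.cos(tilt)*np.array([0,0,1]); 
    return R.from_matrix(np.c_[cy,np.cross(z,cy),z])
def fit(meas):
    def f(v):
        T=case_T(v); M={"case":(0,0,0),"left_pull":(-150,300-v[3],105),"right_pull":(-150,-300+v[4],105),"lock_face":(-156.5,-v[3],115)}
        return np.concatenate([(T(M[k])-m)[:2] for k,m in meas])
    r=least_squares(f,[697,-55,-.146,88,88],loss="soft_l1",f_scale=4); return r.x,f(r.x)
E
python3 - <<'E'
from h import *
from bench import arm
m=[("case",(696,-58,0)),("case",(698,-52,0)),("left_pull",(582,178,102)),("left_pull",(579,176,104)),("right_pull",(521,-239,0)),("right_pull",(516,-245,0)),("lock_face",(530,-114,114)),("lock_face",(531,-116,0))]
v,r=fit(m); print(v.round(3),r.round(1)); print(arm.nose_length,[a for a in dir(arm) if a[0]!='_'])
E
```

```text
[ 6.97516e+02 -5.51360e+01 -1.47000e-01  8.56110e+01  8.89150e+01] [ 1.5  2.9 -0.5 -3.1 -1.4  0.9  1.6  2.9 -2.8 -2.9  2.2  3.1  0.2 -2.9
 -0.8 -0.9]
22.0 ['IKError', 'nose_length']
```

```bash
python3 - <<'E'
from h import *
from bench import get_image
import cv2
T=case_T([697.5,-55.1,-.147])
out=[]
for n in ("top","side"):
    p=get_image(n); im=cv2.resize(p["frame"],None,fx=3,fy=3,interpolation=cv2.INTER_CUBIC)
    Rm=R.from_quat(p["orientation"]).as_matrix()
    def pr(c):
        q=Rm.T@(T(c)-p["origin"]); return (int(3*(p["fx"]*q[0]/q[2]+p["cx"]+.5)),int(3*(p["fy"]*q[1]/q[2]+p["cy"]+.5)))
    for a,b in [((-135,-340,175),(-135,340,175)),((-135,340,175),(135,340,175)),((-135,-340,175),(135,-340,175)),((-135,340,0),(-135,-340,0))]:
        cv2.line(im,pr(a),pr(b),(0,0,255),1)
    for c in [(-150,300-86,105),(-150,-300+89,105),(-156.5,-86,115)]: cv2.circle(im,pr(c),4,(0,255,0),1)
    im=im[150:650,560:1480] if n=="top" else im[330:830,430:1250]
    im=cv2.resize(im,(790,int(im.shape[0]*790/im.shape[1]))); cv2.imwrite(f"pics/ov_{n}.png",im)
E
```

```text
(no output)
```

View pics/ov_top.png

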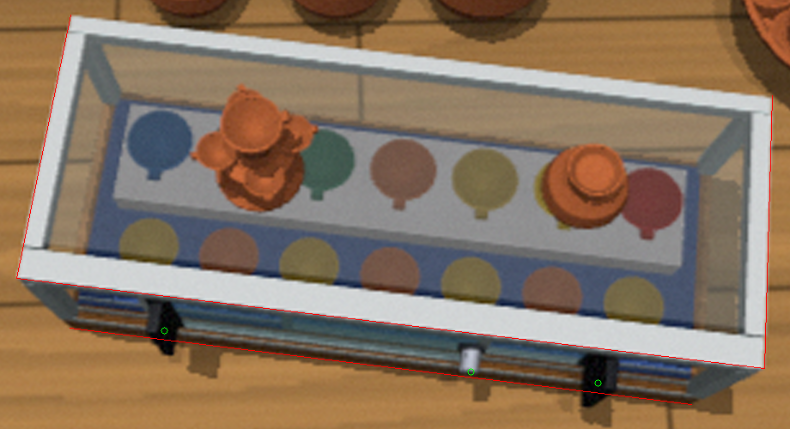

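View pics/ov_side.png

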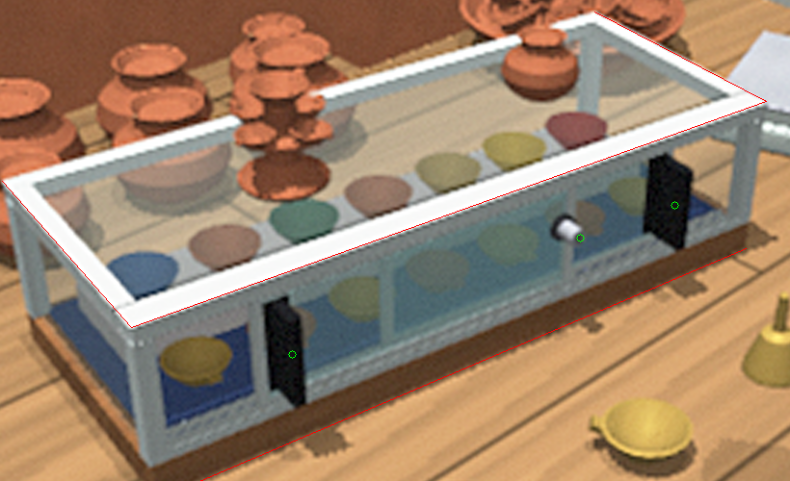

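The overlay follows the rail and plinth edges within about 2 mm, and the pulls and lock line up. The case pose is good, so I'll plan the waypoints now.

```bash
cat >> h.py <<'E'
P=[697.5,-55.1,-.147]; TILT=np.radians(25)
def tcp(tip,tilt=TILT):
    o=ori(P[2],tilt); return case_T(P)(tip)-22*o.as_matrix()[:,2], o
def rel(p0,o0,p1,o1):
    return (o0.inv().apply(p1-p0)/10).round(2), (o0.inv()*o1).as_rotvec().round(4)
def caseof(p):  # world->case
    d=np.array(p)-[P[0],P[1],0]; c,s=np.cos(P[2]),np.sin(P[2]); return np.array([c*d[0]+s*d[1],-s*d[0]+c*d[1],d[2]])
def now():
    from bench import telemetry
    s=telemetry.read_state(); o=R.from_quat(s["ee_rot"]); t=s["position"]+22*o.as_matrix()[:,2]
    F=R.from_euler('z',-P[2]).apply(s["contact_force"])
    print("clk",round(s["clock"],2),"tip case",caseof(t).round(1),"F case",F.round(1),"w",round(s["gripper_width"],1))
E
python3 - <<'E'
from h import *
o0=R.from_quat([0.585172,0.810908,0,0]); p0=np.array([197.094,-593.088,253.312])
p1,o1=tcp((-200,-165,205)); print(p1); print(rel(p0,o0,p1,o1)); 
# tool axes in case frame once tilted: x=case y; forward a: tool y=(cos25 x, sin25 z)
print(ori(0,TILT).as_matrix().round(4))
E
```

```text
[ 466.29194502 -187.66440479  224.93877131]
(array([29.99, 38.32,  2.84]), array([-0.4283, -0.102 ,  0.4601]))
[[ 0.      0.9063  0.4226]
 [ 1.      0.      0.    ]
 [ 0.      0.4226 -0.9063]]
```

apply_moves(steps=[{"hand": 0,"xyz": [3,3.8,0.3],"delta_rot": [-0.04,-0.01,0.045]},{"hand": 0,"xyz": [5.5,7,0.5],"delta_rot": [-0.08,-0.02,0.09]},{"hand": 0,"xyz": [8,10.2,0.8],"delta_rot": [-0.12,-0.03,0.13]},{"hand": 0,"xyz": [10.5,13.4,1],"delta_rot": [-0.16,-0.04,0.17]},{"hand": 0,"xyz": [13,16.6,1.2],"delta_rot": [-0.2,-0.05,0.21]},{"hand": 0,"xyz": [15.5,19.8,1.5],"delta_rot": [-0.24,-0.06,0.26]},{"hand": 0,"xyz": [18,23,1.7],"delta_rot": [-0.28,-0.07,0.3]},{"hand": 0,"xyz": [20.5,26.2,2],"delta_rot": [-0.32,-0.08,0.34]},{"hand": 0,"xyz": [23,29.4,2.2],"delta_rot": [-0.35,-0.09,0.38]},{"hand": 0,"xyz": [25.5,32.6,2.4],"delta_rot": [-0.38,-0.095,0.41]},{"hand": 0,"xyz": [28,35.8,2.6],"delta_rot": [-0.41,-0.1,0.44]},{"hand": 0,"xyz": [29.99,38.32,2.84],"delta_rot": [-0.4283,-0.102,0.4601]}])

```text
clock: 2.3
position: [467.2, -185.4, 225.8]
ee_rot: [0.739, 0.638, 0.143, 0.165]
contact_force: [1.2, -0.4, 0.0]
gripper_width: 0.2
```

apply_moves(steps=[{"hand": 0,"xyz": [0,0,0],"delta_rot": [0,0,0]},{"hand": 0,"xyz": [0,0,0],"delta_rot": [0,0,0]}])

```text
clock: 2.47
position: [466.3, -185.8, 224.6]
ee_rot: [0.738, 0.64, 0.141, 0.163]
contact_force: [-0.1, 0.4, 0.1]
gripper_width: -0.3
```

```bash
python3 - <<'E'
from h import *
from bench import telemetry,get_image,arm
import cv2
now(); s=telemetry.read_state(); p,o=tcp((-200,-165,205)); print(s["position"],p,rel(s["position"],R.from_quat(s["ee_rot"]),p,o),arm.nose_length)
cv2.imwrite("pics/s2.png",get_image("side")["frame"])
E
```

```text
clk 2.47 tip case [-200.3 -163.2  204.7] F case [-0.2  0.4  0.1] w -0.3
[ 466.32010739 -185.8359658   224.62144356] [ 466.29194502 -187.66440479  224.93877131] (array([-0.18,  0.03, -0.02]), array([-0.001 , -0.0016,  0.0045])) 22.0
```

View pics/s2.png

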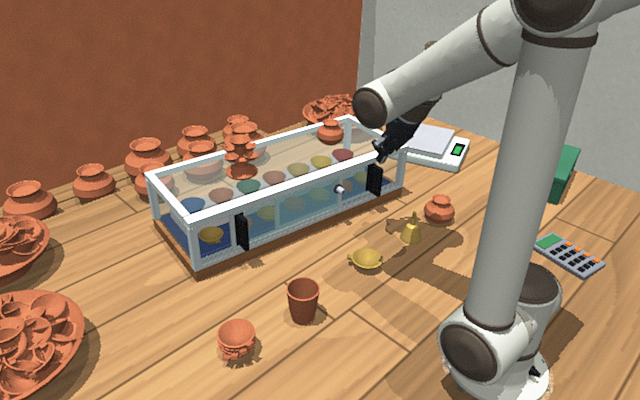

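apply_moves(steps=[{"hand": 0,"xyz": [0,-1.5,3.2],"delta_rot": [0,0,0]},{"hand": 0,"xyz": [0,-3,6.4],"delta_rot": [0,0,0]},{"hand": 0,"xyz": [0,-4.44,9.52],"delta_rot": [0,0,0]},{"hand": 0,"xyz": [0,-2.5,10.4],"delta_rot": [0,0,0]},{"hand": 0,"xyz": [0,-0.63,11.29],"delta_rot": [0,0,0]},{"hand": 0,"xyz": [0,-0.63,11.29],"delta_rot": [0,0,0]},{"hand": 0,"xyz": [0,-0.63,11.29],"delta_rot": [0,0,0]}])

```text
clock: 3.1
position: [508.7, -197.4, 122.5]
ee_rot: [0.74, 0.638, 0.142, 0.161]
contact_force: [-1.3, 0.1, 0.1]
gripper_width: -0.1
```

```bash
python3 - <<'E'
from h import *
from bench import get_image
import cv2
now()
for n in("side","top"): cv2.imwrite(f"pics/{n}3.png",cv2.resize(get_image(n)["frame"][120:280,200:520],None,fx=2,fy=2))
E
```

```text
clk 3.1 tip case [-156.7 -168.4  102.5] F case [-1.3 -0.1  0.1] w -0.1
```

View pics/side3.png

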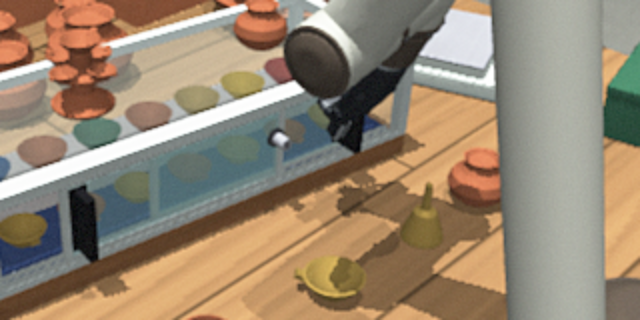

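View pics/top3.png

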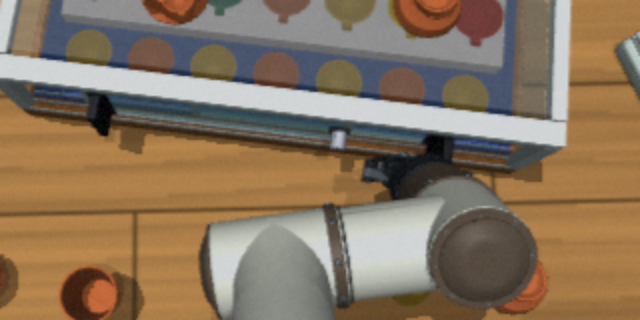

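apply_moves(steps=[{"hand": 0,"xyz": [-0.5,0,0],"delta_rot": [0,0,0]},{"hand": 0,"xyz": [-1.0,0,0],"delta_rot": [0,0,0]},{"hand": 0,"xyz": [-1.3,0,0],"delta_rot": [0,0,0]},{"hand": 0,"xyz": [-1.5,0,0],"delta_rot": [0,0,0]},{"hand": 0,"xyz": [-1.7,0,0],"delta_rot": [0,0,0]},{"hand": 0,"xyz": [-1.9,0,0],"delta_rot": [0,0,0]},{"hand": 0,"xyz": [-2.1,0,0],"delta_rot": [0,0,0]},{"hand": 0,"xyz": [-2.3,0,0],"delta_rot": [0,0,0]},{"hand": 0,"xyz": [-2.5,0,0],"delta_rot": [0,0,0]},{"hand": 0,"xyz": [-2.7,0,0],"delta_rot": [0,0,0]},{"hand": 0,"xyz": [-2.9,0,0],"delta_rot": [0,0,0]},{"hand": 0,"xyz": [-3.1,0,0],"delta_rot": [0,0,0]}])

```text
clock: 4.2
position: [503.4, -226.4, 122.2]
ee_rot: [0.739, 0.639, 0.142, 0.16]
contact_force: [-3.2, 3.2, 1.1]
gripper_width: 0.0
```

```bash
python3 -c "
from h import *;now()"
```

```text
clk 4.2 tip case [-157.8 -197.7  102.2] F case [-3.6  2.7  1.1] w 0.0
```

apply_moves(steps=[{"hand": 0,"xyz": [-0.3,0,0],"delta_rot": [0,0,0]},{"hand": 0,"xyz": [-0.6,0,0],"delta_rot": [0,0,0]},{"hand": 0,"xyz": [-0.9,0,0],"delta_rot": [0,0,0]},{"hand": 0,"xyz": [-1.2,0,0],"delta_rot": [0,0,0]}])

```text
clock: 4.53
position: [501.6, -238.5, 122.2]
ee_rot: [0.739, 0.639, 0.142, 0.16]
contact_force: [-4.6, 3.2, 0.8]
gripper_width: 0.2
```

```bash
python3 -c "
from h import *;now()"
```

```text
clk 4.53 tip case [-157.7 -210.   102.3] F case [-5.   2.5  0.8] w 0.2
```

```bash
python3 - <<'E'
from h import *
from bench import get_image,nets,telemetry
import cv2
s=telemetry.read_state(); print(s["wrist_torque"])
for n in("side","top"):
    p=get_image(n); c=p["frame"][130:230,300:460] if n=="side" else p["frame"][160:240,340:500]
    cv2.imwrite(f"pics/{n}4.png",cv2.resize(c,None,fx=4.5,fy=4.5,interpolation=cv2.INTER_CUBIC))
    print([ (caseof(q["xyz"]).round(),q["confidence"]) for q in nets.pinpoint(p,"right_pull")][:2])
now()
E
```

```text
[0.89193393 1.5732248  0.21164987]
[(array([-155., -233.,  102.]), 0.86)]
[(array([-152., -228.,  104.]), 0.73)]
clk 4.73 tip case [-157.6 -210.2  102.3] F case [-4.  -1.   1.2] w 0.1
```

View pics/side4.png

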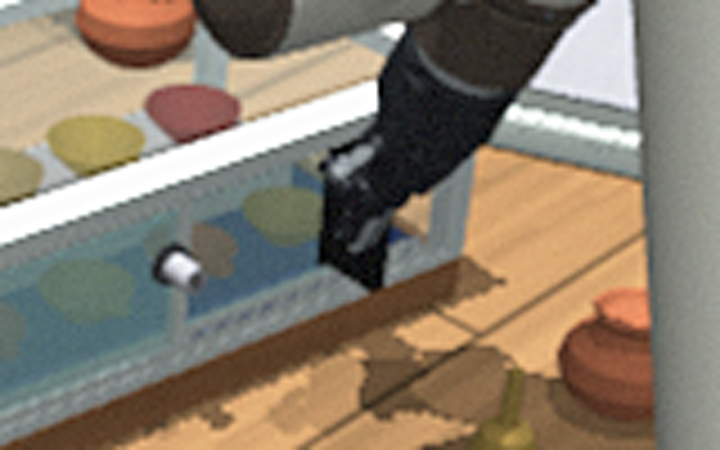

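View pics/top4.png

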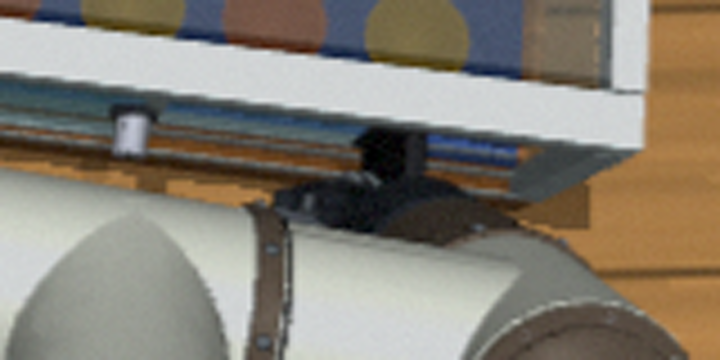

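There is a steady −4 N along case x, so part of the finger may be brushing the rail or pull. I'll back off 4 mm and see whether it goes away.

apply_moves(steps=[{"hand": 0,"xyz": [0.1,-0.18,-0.08],"delta_rot": [0,0,0]},{"hand": 0,"xyz": [0.2,-0.36,-0.17],"delta_rot": [0,0,0]},{"hand": 0,"xyz": [0.3,-0.36,-0.17],"delta_rot": [0,0,0]},{"hand": 0,"xyz": [0.3,-0.36,-0.17],"delta_rot": [0,0,0]}])

```text
clock: 5.07
position: [499.5, -234.6, 123.2]
ee_rot: [0.739, 0.639, 0.143, 0.161]
contact_force: [0.0, -0.0, 0.0]
gripper_width: -0.1
```

```bash
python3 -c "
from h import *;now()"
```

```text
clk 5.07 tip case [-160.3 -206.4  103.2] F case [ 0. -0.  0.] w -0.1
```

apply_moves(steps=[{"hand": 0,"xyz": [-0.2,0,0],"delta_rot": [0,0,0]},{"hand": 0,"xyz": [-0.4,0,0],"delta_rot": [0,0,0]},{"hand": 0,"xyz": [-0.7,0,0],"delta_rot": [0,0,0]},{"hand": 0,"xyz": [-1.0,0,0],"delta_rot": [0,0,0]},{"hand": 0,"xyz": [-1.3,0,0],"delta_rot": [0,0,0]},{"hand": 0,"xyz": [-1.6,0,0],"delta_rot": [0,0,0]}])

```text
clock: 5.57
position: [496.7, -250.9, 122.7]
ee_rot: [0.739, 0.639, 0.142, 0.161]
contact_force: [-0.8, 1.8, 1.1]
gripper_width: 0.4
```

```bash
python3 -c "
from h import *;now()"
```

```text
clk 5.57 tip case [-160.7 -222.9  102.8] F case [-1.1  1.7  1.1] w 0.4
```

apply_moves(steps=[{"hand": 0,"xyz": [-0.3,0,0],"delta_rot": [0,0,0]},{"hand": 0,"xyz": [-0.6,0,0],"delta_rot": [0,0,0]},{"hand": 0,"xyz": [-0.9,0,0],"delta_rot": [0,0,0]},{"hand": 0,"xyz": [-1.2,0,0],"delta_rot": [0,0,0]},{"hand": 0,"xyz": [-1.5,0,0],"delta_rot": [0,0,0]},{"hand": 0,"xyz": [-1.8,0,0],"delta_rot": [0,0,0]},{"hand": 0,"xyz": [-2.1,0,0],"delta_rot": [0,0,0]},{"hand": 0,"xyz": [-2.4,0,0],"delta_rot": [0,0,0]},{"hand": 0,"xyz": [-2.7,0,0],"delta_rot": [0,0,0]},{"hand": 0,"xyz": [-3.0,0,0],"delta_rot": [0,0,0]},{"hand": 0,"xyz": [-3.3,0,0],"delta_rot": [0,0,0]},{"hand": 0,"xyz": [-3.5,0,0],"delta_rot": [0,0,0]}])

```text
clock: 6.57
position: [491.2, -285.5, 122.2]
ee_rot: [0.739, 0.639, 0.142, 0.16]
contact_force: [0.8, 2.9, 1.3]
gripper_width: 0.1
```

```bash
python3 -c "
from h import *;now()"
```

```text
clk 6.57 tip case [-161.1 -258.   102.3] F case [0.3 3.  1.3] w 0.1
```

apply_moves(steps=[{"hand": 0,"xyz": [-0.15,0,0],"delta_rot": [0,0,0]},{"hand": 0,"xyz": [-0.3,0,0],"delta_rot": [0,0,0]},{"hand": 0,"xyz": [-0.45,0,0],"delta_rot": [0,0,0]},{"hand": 0,"xyz": [-0.6,0,0],"delta_rot": [0,0,0]},{"hand": 0,"xyz": [-0.75,0,0],"delta_rot": [0,0,0]},{"hand": 0,"xyz": [-0.9,0,0],"delta_rot": [0,0,0]},{"hand": 0,"xyz": [-1.0,0,0],"delta_rot": [0,0,0]},{"hand": 0,"xyz": [-1.1,0,0],"delta_rot": [0,0,0]},{"hand": 0,"xyz": [-1.2,0,0],"delta_rot": [0,0,0]},{"hand": 0,"xyz": [-1.3,0,0],"delta_rot": [0,0,0]},{"hand": 0,"xyz": [-1.4,0,0],"delta_rot": [0,0,0]},{"hand": 0,"xyz": [-1.5,0,0],"delta_rot": [0,0,0]}])

```text
clock: 7.57
position: [489.0, -300.1, 122.2]
ee_rot: [0.739, 0.639, 0.142, 0.16]
contact_force: [-0.2, 2.8, 1.4]
gripper_width: -0.1
```

apply_moves(steps=[{"hand": 0,"xyz": [-0.1,0,0],"delta_rot": [0,0,0]},{"hand": 0,"xyz": [-0.2,0,0],"delta_rot": [0,0,0]},{"hand": 0,"xyz": [-0.3,0,0],"delta_rot": [0,0,0]},{"hand": 0,"xyz": [-0.4,0,0],"delta_rot": [0,0,0]}])

```text
clock: 7.9
position: [488.5, -304.1, 122.1]
ee_rot: [0.739, 0.639, 0.142, 0.16]
contact_force: [-0.4, 2.8, 1.5]
gripper_width: -0.4
```

```bash
python3 -c "
from h import *;now()"
```

```text
clk 7.9 tip case [-161.1 -276.8  102.2] F case [-0.8  2.7  1.5] w -0.4
```

apply_moves(steps=[{"hand": 0,"xyz": [-0.08,0,0],"delta_rot": [0,0,0]},{"hand": 0,"xyz": [-0.16,0,0],"delta_rot": [0,0,0]},{"hand": 0,"xyz": [-0.24,0,0],"delta_rot": [0,0,0]}])

```text
clock: 8.15
position: [488.1, -306.4, 122.1]
ee_rot: [0.739, 0.639, 0.142, 0.16]
contact_force: [0.1, 2.7, 1.0]
gripper_width: -0.2
```

apply_moves(steps=[{"hand": 0,"xyz": [-0.06,0,0],"delta_rot": [0,0,0]},{"hand": 0,"xyz": [-0.12,0,0],"delta_rot": [0,0,0]}])

```text
clock: 8.32
position: [488.1, -306.8, 122.1]
ee_rot: [0.739, 0.639, 0.142, 0.16]
contact_force: [1.4, 9.7, 4.5]
gripper_width: -0.3
```

apply_moves(steps=[{"hand": 0,"xyz": [-0.04,0,0],"delta_rot": [0,0,0]},{"hand": 0,"xyz": [-0.04,0,0],"delta_rot": [0,0,0]}])

```text
clock: 8.48
position: [488.0, -306.8, 122.2]
ee_rot: [0.739, 0.639, 0.142, 0.16]
contact_force: [0.9, 8.1, 4.3]
gripper_width: 0.2
```

```bash
python3 - <<'E'
from h import *
now()
print(rel(*[np.zeros(3),ori(0,TILT),np.array([-40,0,0]),ori(0,TILT)]), rel(np.zeros(3),ori(0,TILT),np.array([-40,80,110]),ori(0,TILT)))
E
```

```text
clk 8.48 tip case [-161.1 -279.5  102.2] F case [-0.3  8.1  4.3] w 0.2
(array([ 0.  , -3.63, -1.69]), array([0., 0., 0.])) (array([  8.  ,   1.02, -11.66]), array([0., 0., 0.]))
```

apply_moves(steps=[{"hand": 0,"xyz": [0.8,0,0],"delta_rot": [0,0,0]},{"hand": 0,"xyz": [1.5,-1.8,-0.85],"delta_rot": [0,0,0]},{"hand": 0,"xyz": [2.5,-3.63,-1.69],"delta_rot": [0,0,0]},{"hand": 0,"xyz": [6,-3.63,-1.69],"delta_rot": [0,0,0]},{"hand": 0,"xyz": [9.5,-3.63,-1.69],"delta_rot": [0,0,0]},{"hand": 0,"xyz": [13,-3.63,-1.69],"delta_rot": [0,0,0]},{"hand": 0,"xyz": [16.5,-3.63,-1.69],"delta_rot": [0,0,0]},{"hand": 0,"xyz": [20,-3.63,-1.69],"delta_rot": [0,0,0]},{"hand": 0,"xyz": [23.5,-3.63,-1.69],"delta_rot": [0,0,0]},{"hand": 0,"xyz": [27,-3.63,-1.69],"delta_rot": [0,0,0]},{"hand": 0,"xyz": [30.5,-3.63,-1.69],"delta_rot": [0,0,0]},{"hand": 0,"xyz": [34,-3.63,-1.69],"delta_rot": [0,0,0]}])

```text
clock: 9.48
position: [494.1, -29.3, 156.4]
ee_rot: [0.742, 0.639, 0.131, 0.157]
contact_force: [0.6, -0.9, 1.1]
gripper_width: 0.1
```

apply_moves(steps=[{"hand": 0,"xyz": [3.5,0,0],"delta_rot": [0,0,0]},{"hand": 0,"xyz": [7,0,0],"delta_rot": [0,0,0]},{"hand": 0,"xyz": [9.5,0,0],"delta_rot": [0,0,0]},{"hand": 0,"xyz": [10.5,0,0],"delta_rot": [0,0,0]},{"hand": 0,"xyz": [10.5,0,0],"delta_rot": [0,0,0]},{"hand": 0,"xyz": [10.5,0,0],"delta_rot": [0,0,0]}])

```text
clock: 9.98
position: [510.3, 72.1, 156.8]
ee_rot: [0.742, 0.639, 0.129, 0.156]
contact_force: [-0.9, -1.5, 0.0]
gripper_width: -0.4
```

```bash
python3 - <<'E'
from h import *
from bench import get_image,nets,telemetry
import cv2
now()
s=telemetry.read_state(); p,o=tcp((-161,165,102)); print(rel(s["position"],R.from_quat(s["ee_rot"]),p,o))
for n in("side","top"):
    p=get_image(n); cv2.imwrite(f"pics/{n}5.png",p["frame"])
    for l in("right_pull","left_pull"): print(l,[ (caseof(q["xyz"]).round(),q["confidence"]) for q in nets.pinpoint(p,l)][:2])
E
```

```text
clk 9.98 tip case [-195.1   98.2  136.6] F case [-0.7 -1.6  0. ] w -0.4
(array([6.7 , 1.69, 4.48]), array([-0.0289,  0.0077, -0.0001]))
right_pull [(array([-372.,  196.,    1.]), 0.28)]
left_pull [(array([-150.,  214.,  107.]), 0.83)]
right_pull [(array([-153., -296.,  104.]), 0.56)]
left_pull [(array([-146.,  213.,  103.]), 0.76)]
```

View pics/side5.png

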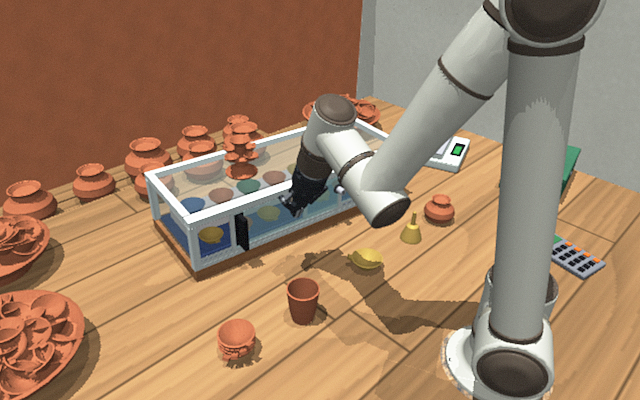

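View pics/top5.png

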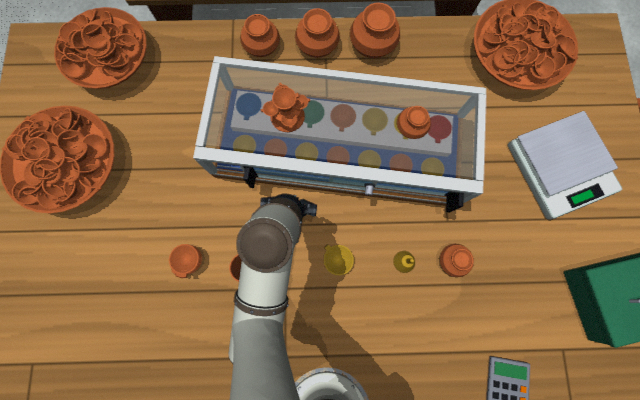

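```bash
python3 - <<'E'
from h import *
from bench import telemetry
s=telemetry.read_state(); print(s["joints"].round(3),s["joint_vel"].round(3),s["clock"]); now()
E
```

```text
[ 0.429  0.152 -0.928  1.001 -0.268 -3.096] [ 0.004 -0.     0.005 -0.001 -0.001 -0.002] 10.2833
clk 10.28 tip case [-195.   97.  137.] F case [-0.1  0.1 -0.7] w -0.1
```

The 25° tilt took wrist joint 6 to its limit and joint 5 close to singular on this side. I'll stand the tool up to 10° tilt here, in free space, and continue from there.

```bash
python3 - <<'E'
from h import *
from bench import telemetry
s=telemetry.read_state()
p,o=tcp((-210,100,150),np.radians(10)); print(rel(s["position"],R.from_quat(s["ee_rot"]),p,o))
E
```

```text
(array([ 0.27, -0.35, -1.73]), array([ 0.2334,  0.008 , -0.0035]))
```

apply_moves(steps=[{"hand": 0,"xyz": [0.1,-0.1,-0.5],"delta_rot": [0.06,0,0]},{"hand": 0,"xyz": [0.1,-0.2,-1.0],"delta_rot": [0.12,0,0]},{"hand": 0,"xyz": [0.2,-0.3,-1.5],"delta_rot": [0.18,0,0]},{"hand": 0,"xyz": [0.27,-0.35,-1.73],"delta_rot": [0.2334,0.008,-0.0035]},{"hand": 0,"xyz": [0.27,-0.35,-1.73],"delta_rot": [0.2334,0.008,-0.0035]},{"hand": 0,"xyz": [0.27,-0.35,-1.73],"delta_rot": [0.2334,0.008,-0.0035]},{"hand": 0,"xyz": [0.27,-0.35,-1.73],"delta_rot": [0.2334,0.008,-0.0035]}])

```text
clock: 10.87
position: [501.5, 75.7, 171.9]
ee_rot: [0.754, 0.651, 0.058, 0.067]
contact_force: [0.2, -0.8, 0.3]
gripper_width: 0.2
```

```bash
python3 - <<'E'
from h import *
from bench import telemetry
now()
s=telemetry.read_state(); print(s["joints"].round(2))
p,o=tcp((-210,100,150),np.radians(10)); print(rel(s["position"],R.from_quat(s["ee_rot"]),p,o))
p,o=tcp((-205,165,104),np.radians(10)); print(rel(s["position"],R.from_quat(s["ee_rot"]),p,o))
E
```

```text
clk 10.87 tip case [-209.2  100.7  150.3] F case [ 0.3 -0.8  0.3] w 0.2
[ 0.53  0.19 -0.57  0.18 -0.68 -2.38]
(array([-0.07, -0.08,  0.01]), array([0.002 , 0.    , 0.0001]))
(array([ 6.43, -0.39,  4.63]), array([0.002 , 0.    , 0.0001]))
```

apply_moves(steps=[{"hand": 0,"xyz": [2,-0.1,1.5],"delta_rot": [0,0,0]},{"hand": 0,"xyz": [4,-0.3,3],"delta_rot": [0,0,0]},{"hand": 0,"xyz": [6.43,-0.39,4.63],"delta_rot": [0,0,0]},{"hand": 0,"xyz": [6.43,0.6,4.8],"delta_rot": [0,0,0]},{"hand": 0,"xyz": [6.43,2,5.05],"delta_rot": [0,0,0]},{"hand": 0,"xyz": [6.43,3,5.2],"delta_rot": [0,0,0]},{"hand": 0,"xyz": [6.43,3.65,5.34],"delta_rot": [0,0,0]},{"hand": 0,"xyz": [6.43,3.65,5.34],"delta_rot": [0,0,0]},{"hand": 0,"xyz": [6.43,3.65,5.34],"delta_rot": [0,0,0]}])

```text
clock: 11.62
position: [554.8, 132.3, 125.5]
ee_rot: [0.754, 0.651, 0.057, 0.066]
contact_force: [-0.8, -0.2, 1.0]
gripper_width: 0.3
```

```bash
python3 - <<'E'
from h import *
from bench import telemetry,get_image
import cv2
now()
s=telemetry.read_state(); print(s["joints"].round(2))
c=get_image("side")["frame"][120:270,150:390]; cv2.imwrite("pics/side6.png",cv2.resize(c,None,fx=3,fy=3))
E
```

```text
clk 11.62 tip case [-164.8  164.4  103.8] F case [-0.7 -0.3  1. ] w 0.3
[ 0.57  0.36 -0.48  0.2  -0.61 -2.45]
```

View pics/side6.png

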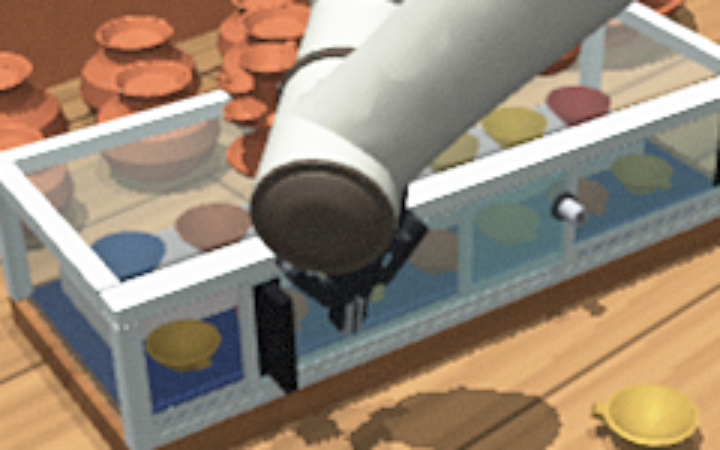

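The pads are right of the pull, but with less tilt the splayed knuckles could meet the blade before the fingertips do. I'll raise the tips to about z=125 so that only the fingertips touch.

apply_moves(steps=[{"hand": 0,"xyz": [0,0.2,-1.1],"delta_rot": [0,0,0]},{"hand": 0,"xyz": [0.5,0.38,-2.17],"delta_rot": [0,0,0]},{"hand": 0,"xyz": [1.0,0.38,-2.17],"delta_rot": [0,0,0]},{"hand": 0,"xyz": [1.5,0.38,-2.17],"delta_rot": [0,0,0]},{"hand": 0,"xyz": [1.8,0.38,-2.17],"delta_rot": [0,0,0]},{"hand": 0,"xyz": [2.0,0.38,-2.17],"delta_rot": [0,0,0]},{"hand": 0,"xyz": [2.2,0.38,-2.17],"delta_rot": [0,0,0]}])

```text
clock: 12.25
position: [557.7, 155.0, 146.8]
ee_rot: [0.754, 0.651, 0.056, 0.066]
contact_force: [-1.2, 0.4, -0.5]
gripper_width: -0.0
```

```bash
python3 - <<'E'
from h import *
from bench import telemetry,get_image
import cv2
now()
c=get_image("side")["frame"][150:270,180:340]; cv2.imwrite("pics/side7.png",cv2.resize(c,None,fx=4.5,fy=4.5,interpolation=cv2.INTER_CUBIC))
E
```

```text
clk 12.25 tip case [-165.3  187.4  125.1] F case [-1.3  0.2 -0.5] w -0.0
```

View pics/side7.png

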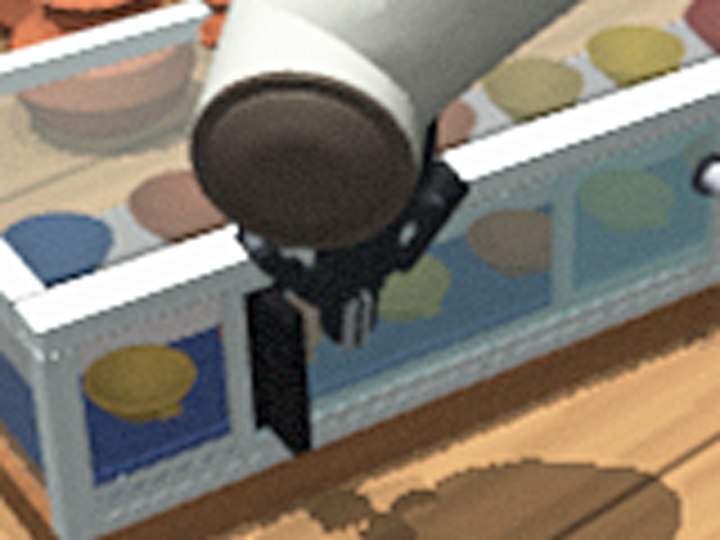

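apply_moves(steps=[{"hand": 0,"xyz": [-0.2,0.06,-0.4],"delta_rot": [0,0,0]},{"hand": 0,"xyz": [0,0.12,-0.7],"delta_rot": [0,0,0]},{"hand": 0,"xyz": [0.2,0.12,-0.7],"delta_rot": [0,0,0]},{"hand": 0,"xyz": [0.4,0.12,-0.7],"delta_rot": [0,0,0]},{"hand": 0,"xyz": [0.6,0.12,-0.7],"delta_rot": [0,0,0]},{"hand": 0,"xyz": [0.8,0.12,-0.7],"delta_rot": [0,0,0]},{"hand": 0,"xyz": [1.0,0.12,-0.7],"delta_rot": [0,0,0]}])

```text
clock: 12.88
position: [559.4, 164.7, 154.5]
ee_rot: [0.754, 0.651, 0.057, 0.066]
contact_force: [0.4, -3.4, 0.7]
gripper_width: 0.0
```

```bash
python3 - <<'E'
from h import *
from bench import telemetry,get_image
import cv2
now()
c=get_image("side")["frame"][150:270,180:340]; cv2.imwrite("pics/side8.png",cv2.resize(c,None,fx=4.5,fy=4.5,interpolation=cv2.INTER_CUBIC))
E
```

```text
clk 12.88 tip case [-165.   197.2  132.9] F case [ 0.9 -3.3  0.7] w 0.0
```

View pics/side8.png

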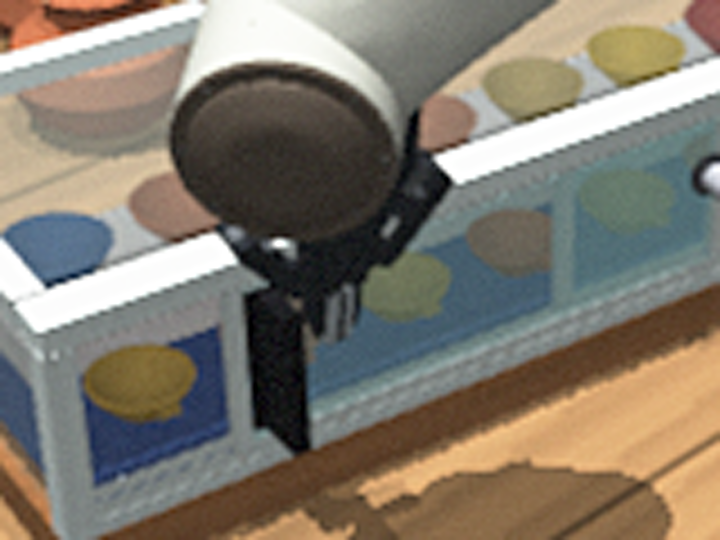

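apply_moves(steps=[{"hand": 0,"xyz": [0.3,0,0],"delta_rot": [0,0,0]},{"hand": 0,"xyz": [0.6,0,0],"delta_rot": [0,0,0]},{"hand": 0,"xyz": [0.9,0,0],"delta_rot": [0,0,0]},{"hand": 0,"xyz": [1.2,0,0],"delta_rot": [0,0,0]},{"hand": 0,"xyz": [1.5,0,0],"delta_rot": [0,0,0]},{"hand": 0,"xyz": [1.8,0,0],"delta_rot": [0,0,0]}])

```text
clock: 13.43
position: [562.1, 182.8, 154.5]
ee_rot: [0.754, 0.651, 0.057, 0.066]
contact_force: [-0.1, -2.4, -0.3]
gripper_width: -0.2
```

```bash
python3 - <<'E'
from h import *
from bench import telemetry,get_image,nets
import cv2
now()
p=get_image("side")
print([(caseof(q["xyz"]).round(),q["confidence"]) for l in("left_pull","lock_face") for q in nets.pinpoint(p,l)])
c=p["frame"][150:270,160:320]; cv2.imwrite("pics/side9.png",cv2.resize(c,None,fx=4.5,fy=4.5,interpolation=cv2.INTER_CUBIC))
E
```

```text
clk 13.43 tip case [-165.   215.6  132.9] F case [ 0.3 -2.4 -0.3] w -0.2
[(array([-148.,  233.,  104.]), 0.59), (array([-156.,  -64.,  118.]), 0.39)]
```

View pics/side9.png

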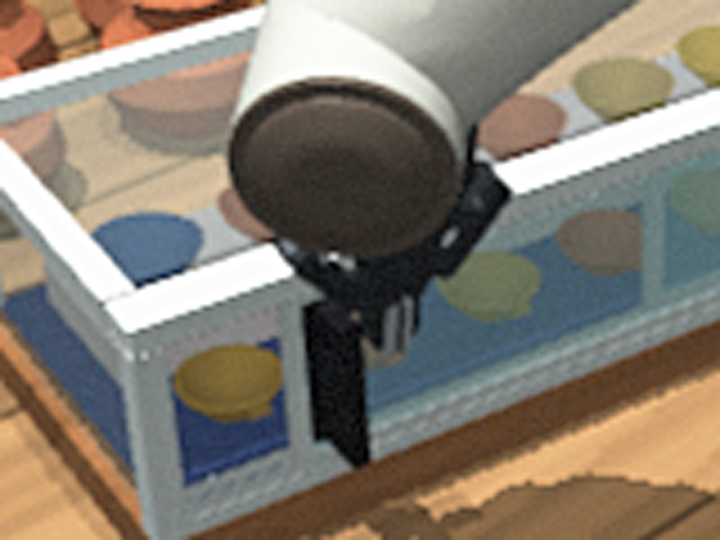

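Contact is as predicted: the pull and lock have both moved about 21 mm and the fingertip face is against the blade. I'll keep pushing.

apply_moves(steps=[{"hand": 0,"xyz": [0.3,0,0],"delta_rot": [0,0,0]},{"hand": 0,"xyz": [0.6,0,0],"delta_rot": [0,0,0]},{"hand": 0,"xyz": [0.9,0,0],"delta_rot": [0,0,0]},{"hand": 0,"xyz": [1.2,0,0],"delta_rot": [0,0,0]},{"hand": 0,"xyz": [1.5,0,0],"delta_rot": [0,0,0]},{"hand": 0,"xyz": [1.8,0,0],"delta_rot": [0,0,0]},{"hand": 0,"xyz": [2.1,0,0],"delta_rot": [0,0,0]},{"hand": 0,"xyz": [2.4,0,0],"delta_rot": [0,0,0]},{"hand": 0,"xyz": [2.7,0,0],"delta_rot": [0,0,0]},{"hand": 0,"xyz": [3.0,0,0],"delta_rot": [0,0,0]},{"hand": 0,"xyz": [3.3,0,0],"delta_rot": [0,0,0]},{"hand": 0,"xyz": [3.6,0,0],"delta_rot": [0,0,0]}])

```text
clock: 14.58
position: [567.4, 218.6, 154.6]
ee_rot: [0.754, 0.651, 0.057, 0.066]
contact_force: [1.1, -2.5, -0.1]
gripper_width: 0.2
```

apply_moves(steps=[{"hand": 0,"xyz": [0.2,0,0],"delta_rot": [0,0,0]},{"hand": 0,"xyz": [0.4,0,0],"delta_rot": [0,0,0]},{"hand": 0,"xyz": [0.55,0,0],"delta_rot": [0,0,0]},{"hand": 0,"xyz": [0.7,0,0],"delta_rot": [0,0,0]},{"hand": 0,"xyz": [0.85,0,0],"delta_rot": [0,0,0]},{"hand": 0,"xyz": [1.0,0,0],"delta_rot": [0,0,0]},{"hand": 0,"xyz": [1.1,0,0],"delta_rot": [0,0,0]},{"hand": 0,"xyz": [1.2,0,0],"delta_rot": [0,0,0]},{"hand": 0,"xyz": [1.3,0,0],"delta_rot": [0,0,0]},{"hand": 0,"xyz": [1.4,0,0],"delta_rot": [0,0,0]}])

```text
clock: 15.42
position: [569.4, 232.2, 154.6]
ee_rot: [0.754, 0.651, 0.057, 0.066]
contact_force: [0.8, -1.9, -0.6]
gripper_width: -0.0
```

```bash
python3 -c "
from h import *;now()"
```

```text
clk 15.42 tip case [-164.9  265.5  133. ] F case [ 1.1 -1.8 -0.6] w -0.0
```

14 mm to go.

apply_moves(steps=[{"hand": 0,"xyz": [0.1,0,0],"delta_rot": [0,0,0]},{"hand": 0,"xyz": [0.2,0,0],"delta_rot": [0,0,0]},{"hand": 0,"xyz": [0.3,0,0],"delta_rot": [0,0,0]},{"hand": 0,"xyz": [0.4,0,0],"delta_rot": [0,0,0]},{"hand": 0,"xyz": [0.5,0,0],"delta_rot": [0,0,0]},{"hand": 0,"xyz": [0.6,0,0],"delta_rot": [0,0,0]},{"hand": 0,"xyz": [0.7,0,0],"delta_rot": [0,0,0]},{"hand": 0,"xyz": [0.8,0,0],"delta_rot": [0,0,0]},{"hand": 0,"xyz": [0.9,0,0],"delta_rot": [0,0,0]},{"hand": 0,"xyz": [1.0,0,0],"delta_rot": [0,0,0]}])

```text
clock: 16.25
position: [570.9, 242.1, 154.7]
ee_rot: [0.754, 0.651, 0.057, 0.066]
contact_force: [1.0, -2.6, -1.2]
gripper_width: 0.1
```

apply_moves(steps=[{"hand": 0,"xyz": [0.08,0,0],"delta_rot": [0,0,0]},{"hand": 0,"xyz": [0.16,0,0],"delta_rot": [0,0,0]},{"hand": 0,"xyz": [0.24,0,0],"delta_rot": [0,0,0]}])

```text
clock: 16.5
position: [571.2, 244.5, 154.7]
ee_rot: [0.754, 0.651, 0.057, 0.066]
contact_force: [1.6, -2.9, -1.4]
gripper_width: 0.4
```

apply_moves(steps=[{"hand": 0,"xyz": [0.06,0,0],"delta_rot": [0,0,0]},{"hand": 0,"xyz": [0.12,0,0],"delta_rot": [0,0,0]}])

```text
clock: 16.67
position: [571.4, 245.6, 154.7]
ee_rot: [0.754, 0.651, 0.057, 0.066]
contact_force: [1.5, -2.1, -1.1]
gripper_width: -0.3
```

```bash
python3 -c "
from h import *;now()"
```

```text
clk 16.67 tip case [-165.  279.  133.] F case [ 1.8 -1.9 -1.1] w -0.3
```

apply_moves(steps=[{"hand": 0,"xyz": [0.05,0,0],"delta_rot": [0,0,0]},{"hand": 0,"xyz": [0.1,0,0],"delta_rot": [0,0,0]}])

```text
clock: 16.83
position: [571.5, 246.7, 154.7]
ee_rot: [0.754, 0.651, 0.057, 0.066]
contact_force: [1.3, -1.8, -0.7]
gripper_width: 0.0
```

apply_moves(steps=[{"hand": 0,"xyz": [0.05,0,0],"delta_rot": [0,0,0]},{"hand": 0,"xyz": [0.1,0,0],"delta_rot": [0,0,0]}])

```text
clock: 17.0
position: [571.7, 247.6, 154.7]
ee_rot: [0.754, 0.651, 0.057, 0.066]
contact_force: [0.9, -2.1, -0.7]
gripper_width: -0.2
```

Not on the stop yet. The case pose is only good to a couple of mm, so I'll keep creeping.

apply_moves(steps=[{"hand": 0,"xyz": [0.06,0,0],"delta_rot": [0,0,0]},{"hand": 0,"xyz": [0.12,0,0],"delta_rot": [0,0,0]}])

```text
clock: 17.17
position: [571.7, 248.3, 154.6]
ee_rot: [0.754, 0.651, 0.057, 0.066]
contact_force: [2.5, -6.1, 0.2]
gripper_width: -0.1
```

apply_moves(steps=[{"hand": 0,"xyz": [0.06,0,0],"delta_rot": [0,0,0]},{"hand": 0,"xyz": [0.12,0,0],"delta_rot": [0,0,0]}])

```text
clock: 17.33
position: [571.7, 248.4, 154.6]
ee_rot: [0.754, 0.651, 0.055, 0.067]
contact_force: [2.1, -8.7, 0.5]
gripper_width: -0.2
```

```bash
python3 -c "
from h import *;now()"
```

```text
clk 17.33 tip case [-165.1  281.8  132.9] F case [ 3.4 -8.3  0.5] w -0.2
```

Both panes are on their stops, with force rising and no further travel. Next I'll back off and go to the lock.

apply_moves(steps=[{"hand": 0,"xyz": [-0.6,0,0],"delta_rot": [0,0,0]},{"hand": 0,"xyz": [-1.5,-1.5,-0.26],"delta_rot": [0,0,0]},{"hand": 0,"xyz": [-2.5,-4.43,-0.78],"delta_rot": [0,0,0]},{"hand": 0,"xyz": [-5.5,-4.43,-0.78],"delta_rot": [0,0,0]},{"hand": 0,"xyz": [-8.5,-4.43,-0.78],"delta_rot": [0,0,0]},{"hand": 0,"xyz": [-11.5,-4.43,-0.78],"delta_rot": [0,0,0]},{"hand": 0,"xyz": [-14.5,-4.43,-0.78],"delta_rot": [0,0,0]},{"hand": 0,"xyz": [-17.5,-4.43,-0.78],"delta_rot": [0,0,0]},{"hand": 0,"xyz": [-20.5,-4.43,-0.78],"delta_rot": [0,0,0]},{"hand": 0,"xyz": [-23.5,-4.43,-0.78],"delta_rot": [0,0,0]},{"hand": 0,"xyz": [-26.5,-4.43,-0.78],"delta_rot": [0,0,0]},{"hand": 0,"xyz": [-28.2,-4.43,-0.78],"delta_rot": [0,0,0]}])

```text
clock: 18.33
position: [486.3, -23.9, 155.1]
ee_rot: [0.754, 0.651, 0.058, 0.066]
contact_force: [0.6, 0.1, 0.2]
gripper_width: 0.1
```

apply_moves(steps=[{"hand": 0,"xyz": [0,0,0],"delta_rot": [0,0,0]},{"hand": 0,"xyz": [0,0,0],"delta_rot": [0,0,0]},{"hand": 0,"xyz": [0,0,0],"delta_rot": [0,0,0]}])

```text
clock: 18.58
position: [487.4, -21.7, 155.1]
ee_rot: [0.753, 0.652, 0.058, 0.066]
contact_force: [0.0, 1.0, -0.3]
gripper_width: 0.2
```

```bash
python3 - <<'E'
from h import *
from bench import telemetry,get_image,nets
import cv2
now()
s=telemetry.read_state(); print(s["joints"].round(2))
for n in("side","top"):
    p=get_image(n)
    cv2.imwrite(f"pics/{n}10.png",p["frame"])
    for l in("left_pull","right_pull","lock_face"): print(l,[(caseof(q["xyz"]).round(),round(q["confidence"],2)) for q in nets.pinpoint(p,l)][:2])
p,o=tcp((-195,1,111),np.radians(10)); print(rel(s["position"],R.from_quat(s["ee_rot"]),p,o))
E
```

```text
clk 18.58 tip case [-208.8    2.3  133.5] F case [-0.1  1.  -0.3] w 0.2
[ 0.33  0.18 -0.63  0.14 -0.61 -2.16]
left_pull [(array([-151.,  298.,  106.]), 0.84), (array([-369.,  358.,    3.]), 0.72)]
right_pull [(array([-153., -303.,  105.]), 0.8), (array([-369.,  361.,    6.]), 0.43)]
lock_face [(array([-157.,    3.,  115.]), 0.61)]
left_pull [(array([-148.,  299.,  104.]), 0.73), (array([-1., -4., -4.]), 0.3)]
right_pull [(array([-152., -297.,  104.]), 0.6)]
lock_face []
(array([-0.13,  0.97,  2.45]), array([ 0.0022, -0.0016,  0.002 ]))
```

View pics/side10.png

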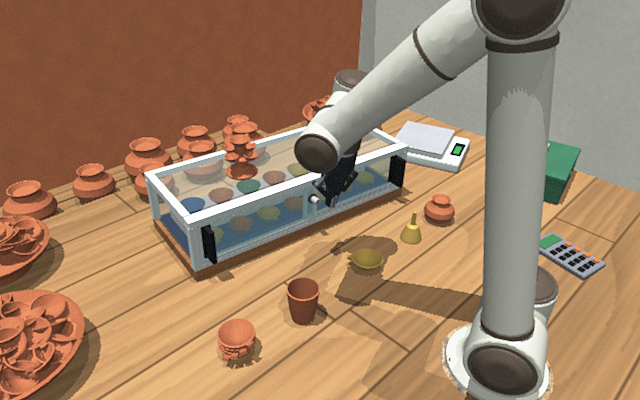

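View pics/top10.png

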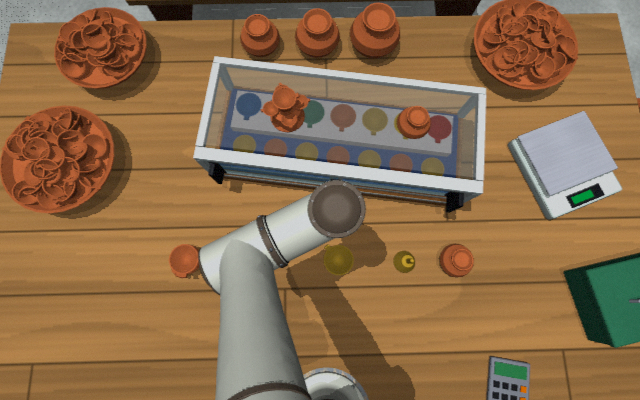

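apply_moves(steps=[{"hand": 0,"xyz": [0,0.5,1.2],"delta_rot": [0,0,0]},{"hand": 0,"xyz": [0,0.97,2.45],"delta_rot": [0,0,0]},{"hand": 0,"xyz": [0,1.5,2.54],"delta_rot": [0,0,0]},{"hand": 0,"xyz": [0,2.0,2.63],"delta_rot": [0,0,0]},{"hand": 0,"xyz": [0,2.4,2.7],"delta_rot": [0,0,0]},{"hand": 0,"xyz": [0,2.7,2.75],"delta_rot": [0,0,0]},{"hand": 0,"xyz": [0,2.94,2.8],"delta_rot": [0,0,0]},{"hand": 0,"xyz": [0,2.94,2.8],"delta_rot": [0,0,0]}])

```text
clock: 19.65
position: [520.8, -27.4, 132.6]
ee_rot: [0.754, 0.651, 0.058, 0.066]
contact_force: [-0.1, 0.0, 0.1]
gripper_width: -0.1
```

```bash
python3 - <<'E'
from h import *
from bench import get_image
import cv2
now()
c=get_image("side")["frame"][150:250,270:400]; cv2.imwrite("pics/side11.png",cv2.resize(c,None,fx=5.5,fy=5.5,interpolation=cv2.INTER_CUBIC))
E
```

```text
clk 19.65 tip case [-175.     1.5  111. ] F case [-0.1  0.   0.1] w -0.1
```

View pics/side11.png

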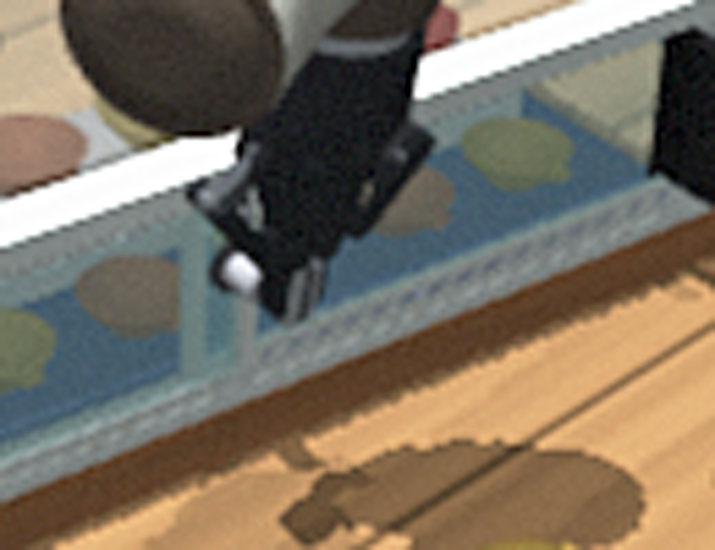

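apply_moves(steps=[{"hand": 0,"xyz": [0,0.3,0.05],"delta_rot": [0,0,0]},{"hand": 0,"xyz": [0,0.5,0.09],"delta_rot": [0,0,0]},{"hand": 0,"xyz": [0,0.7,0.12],"delta_rot": [0,0,0]},{"hand": 0,"xyz": [0,0.9,0.16],"delta_rot": [0,0,0]},{"hand": 0,"xyz": [0,1.05,0.19],"delta_rot": [0,0,0]},{"hand": 0,"xyz": [0,1.2,0.21],"delta_rot": [0,0,0]}])

```text
clock: 20.2
position: [531.3, -29.3, 131.9]
ee_rot: [0.754, 0.651, 0.056, 0.065]
contact_force: [-3.4, 0.9, 2.4]
gripper_width: 0.0
```

```bash
python3 - <<'E'
from h import *
from bench import get_image
import cv2
now()
c=get_image("side")["frame"][150:250,270:400]; cv2.imwrite("pics/side12.png",cv2.resize(c,None,fx=5.5,fy=5.5,interpolation=cv2.INTER_CUBIC))
E
```

```text
clk 20.2 tip case [-164.4    1.1  110.2] F case [-3.5  0.4  2.4] w 0.0
```

View pics/side12.png

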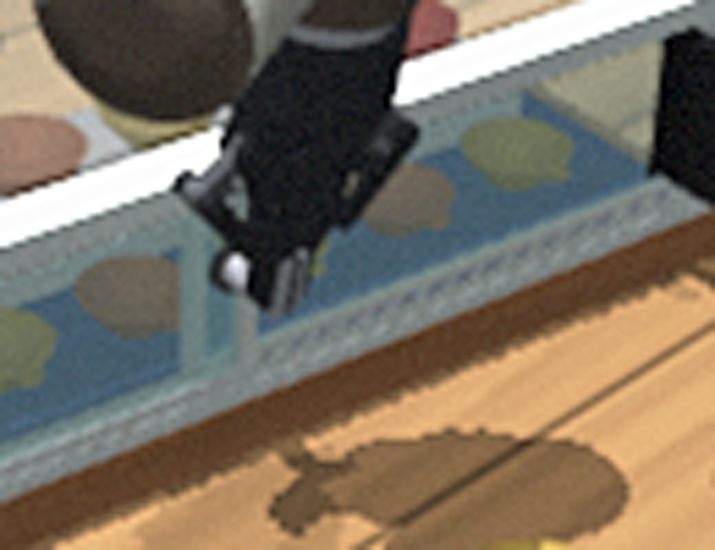

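Contact is made on the lock face. I'll press it in.

apply_moves(steps=[{"hand": 0,"xyz": [0,0.15,0.02],"delta_rot": [0,0,0]},{"hand": 0,"xyz": [0,0.3,0.04],"delta_rot": [0,0,0]},{"hand": 0,"xyz": [0,0.45,0.06],"delta_rot": [0,0,0]},{"hand": 0,"xyz": [0,0.6,0.08],"delta_rot": [0,0,0]}])

```text
clock: 20.58
position: [537.6, -30.2, 131.9]
ee_rot: [0.754, 0.651, 0.056, 0.066]
contact_force: [-3.9, 1.3, 0.3]
gripper_width: 0.1
```

apply_moves(steps=[{"hand": 0,"xyz": [0,0.1,0.02],"delta_rot": [0,0,0]},{"hand": 0,"xyz": [0,0.2,0.03],"delta_rot": [0,0,0]}])

```text
clock: 20.75
position: [539.8, -30.6, 132.0]
ee_rot: [0.754, 0.651, 0.057, 0.066]
contact_force: [-3.9, 1.2, -0.4]
gripper_width: 0.1
```

```bash
python3 -c "
from h import *;now()"
```

```text
clk 20.75 tip case [-155.8    1.1  110.3] F case [-4.   0.6 -0.4] w 0.1
```

apply_moves(steps=[{"hand": 0,"xyz": [0,0.08,0.01],"delta_rot": [0,0,0]},{"hand": 0,"xyz": [0,0.16,0.03],"delta_rot": [0,0,0]}])

```text
clock: 20.92
position: [540.8, -30.8, 131.9]
ee_rot: [0.754, 0.651, 0.056, 0.065]
contact_force: [-9.3, 3.5, 3.0]
gripper_width: 0.4
```

apply_moves(steps=[{"hand": 0,"xyz": [0,0.08,0.01],"delta_rot": [0,0,0]},{"hand": 0,"xyz": [0,0.16,0.03],"delta_rot": [0,0,0]}])

```text
clock: 21.08
position: [540.9, -31.2, 131.8]
ee_rot: [0.754, 0.651, 0.055, 0.064]
contact_force: [-13.0, 5.0, 7.2]
gripper_width: 0.3
```

```bash
python3 -c "
from h import *;now()"
```

```text
clk 21.08 tip case [-154.7    0.7  110.1] F case [-13.6   3.1   7.2] w 0.3
```

It is on the stop: 13.6 N with no more travel, where the front corner was expected. I'll back straight off and check.

apply_moves(steps=[{"hand": 0,"xyz": [0,-0.4,-0.07],"delta_rot": [0,0,0]},{"hand": 0,"xyz": [0,-1.5,-0.27],"delta_rot": [0,0,0]},{"hand": 0,"xyz": [0,-3.5,-0.6],"delta_rot": [0,0,0]},{"hand": 0,"xyz": [0,-6,-1.1],"delta_rot": [0,0,0]},{"hand": 0,"xyz": [-2.5,-6,-4],"delta_rot": [0,0,0]},{"hand": 0,"xyz": [-5,-6,-7],"delta_rot": [0,0,0]},{"hand": 0,"xyz": [-8,-6,-10],"delta_rot": [0,0,0]},{"hand": 0,"xyz": [-11,-6,-12],"delta_rot": [0,0,0]},{"hand": 0,"xyz": [-14,-6,-12],"delta_rot": [0,0,0]},{"hand": 0,"xyz": [-17,-6,-12],"delta_rot": [0,0,0]},{"hand": 0,"xyz": [-17,-6,-12],"delta_rot": [0,0,0]},{"hand": 0,"xyz": [-17,-6,-12],"delta_rot": [0,0,0]}])

```text
clock: 22.08
position: [440.8, -189.2, 241.4]
ee_rot: [0.755, 0.65, 0.058, 0.068]
contact_force: [0.2, -0.9, -0.9]
gripper_width: -0.0
```

```bash
python3 - <<'E'
from h import *
from bench import get_image,nets
import cv2
now()
for n in("side","top"):
    p=get_image(n); cv2.imwrite(f"pics/{n}13.png",p["frame"])
    cv2.imwrite(f"pics/{n}13z.png",cv2.resize(p["frame"][140:270,150:420] if n=="side" else p["frame"][140:220,190:500],None,fx=2.5,fy=2.5,interpolation=cv2.INTER_CUBIC))
    for l in("left_pull","right_pull","lock_face"): print(l,[(caseof(q["xyz"]).round(),round(q["confidence"],2)) for q in nets.pinpoint(p,l)][:2])
E
```

```text
clk 22.08 tip case [-230.4 -170.2  219.7] F case [ 0.3 -0.9 -0.9] w -0.0
left_pull [(array([-149.,  296.,  104.]), 0.95)]
right_pull [(array([-153., -303.,  104.]), 0.8), (array([-147.,   -2.,  114.]), 0.48)]
lock_face [(array([-147.,    2.,  116.]), 0.52)]
left_pull [(array([-150.,  298.,  105.]), 0.73)]
right_pull [(array([-151., -292.,  102.]), 0.76), (array([   5., -165.,  176.]), 0.65)]
lock_face [(array([-143.,    1.,  116.]), 0.56)]
```

View pics/side13z.png

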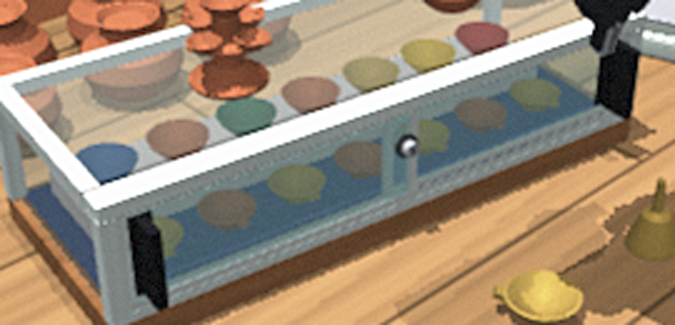

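View pics/top13.png

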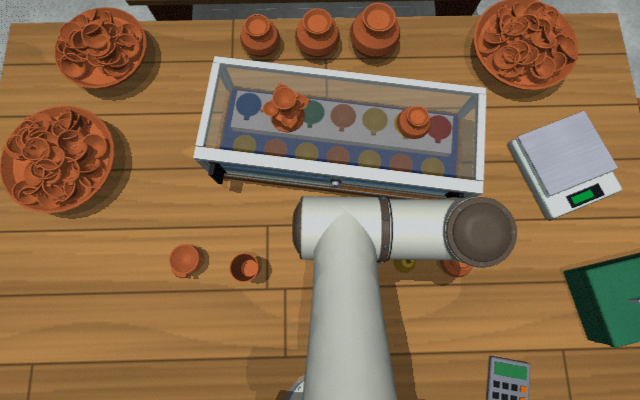

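View pics/side13.png

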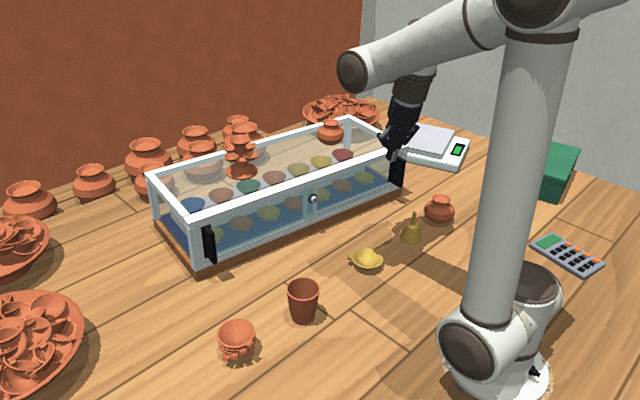

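Everything looks shut and in. As a last check I'll compare the left pull's pixels before and after the lock press, because the press also dragged the pane sideways by about 3 N.

```bash
python3 - <<'E'
import cv2,numpy as np
for n,(r0,r1,c0,c1) in {"side":(210,275,185,230),"top":(155,190,200,240)}.items():
    a,b=[cv2.cvtColor(cv2.imread(f"pics/{n}{k}.png"),cv2.COLOR_BGR2GRAY)[r0:r1,c0:c1].astype(np.float32) for k in(10,13)]
    w=cv2.createHanningWindow(a.shape[::-1],cv2.CV_32F)
    print(n,"shift px",cv2.phaseCorrelate(a,b,w),"meandiff",np.abs(a-b).mean())
    t=b[8:-8,8:-8]; m=cv2.matchTemplate(a,t,cv2.TM_CCOEFF_NORMED); print(cv2.minMaxLoc(m)[1:4:2], m[8,7:10].round(3))
a,b=[cv2.imread(f"pics/side{k}.png") for k in(1,13)]
print("loose items diff", [float(np.abs(a[s].astype(int)-b[s]).mean().round(1)) for s in (np.s_[315:362,212:262],np.s_[275:325,282:322],np.s_[120:180,222:260],np.s_[118:145,315:345],np.s_[210:245,398:424],np.s_[245:275,345:385],np.s_[193:225,422:456])])
E
```

```text
side shift px ((0.6650130215177334, 0.05305013128284486), 0.9442613826857673) meandiff 3.1275213
(0.9932754039764404, (8, 8)) [0.945 0.993 0.908]
top shift px ((0.31738580246792125, -0.12726273719152204), 1.0087953352265888) meandiff 3.5421429
(0.9881429672241211, (8, 8)) [0.928 0.988 0.895]
loose items diff [8.7, 7.3, 7.8, 7.9, 33.4, 14.7, 34.2]
```

```bash
python3 - <<'E'
import cv2,numpy as np
from bench import get_image,nets
f=[]
for i in range(4):
    f.append(get_image("side"))
print([len(f)])
A=cv2.imread("pics/side10.png"); B=np.mean([p["frame"] for p in f],axis=0).astype(np.uint8)
def ph(a,b,s):
    a,b=[cv2.cvtColor(x,cv2.COLOR_BGR2GRAY)[s].astype(np.float32) for x in(a,b)]
    return np.round(cv2.phaseCorrelate(a,b,cv2.createHanningWindow(a.shape[::-1],cv2.CV_32F))[0],2)
print("pull",ph(A,B,np.s_[218:268,196:224]),"frame post",ph(A,B,np.s_[205:270,175:203]),"plinth corner",ph(A,B,np.s_[215:255,140:170]),"cup",ph(A,B,np.s_[270:330,275:330]))
print("pull row profiles")
for r in(235,245,255):
    print(A[r,198:222].mean(1).round().astype(int)); print(B[r,198:222].mean(1).round().astype(int))
for l in("bell","curd_pot","brass_lamp","kulhad","diya_stack","small_pot","tier_lamp"):
    print(l,[q["xyz"].round() if hasattr(q["xyz"],"round") else q["xyz"] for q in nets.pinpoint(f[-1],l)][:1])
E
```

```text
[4]
pull [ 0.11 -0.11] frame post [ 0.07 -0.02] plinth corner [0.08 0.12] cup [ 0.07 -0.09]
pull row profiles
[123 129 134  98   7  16  14  16  22  19  18  22   2  11  15  12  81 110
 104 101 100  99 103 103]
[125 127 136 106  11  13  14  17  18  15  20  16  17  17  13   8  59  99
 107 104 101  99  98 101]
[125 128 128 133 105  22  12  10  20  22  21  20  27  16  17  16   1  64
  93  94  89  88  90  87]
[126 124 129 136 114  46   8  16  15  18  21  19  18  22  18  17  11  41
  80  93  88  90  87  90]
[131 126 127 131 137 114  51   8  21  23  24  25  17  16  19  11  14   2
  69 137 165 155 134 123]
[129 128 128 129 133 117  58   9  12  10  18  15  25  24  18  19  12   8
  43 128 165 152 136 122]
bell [[367.5, -218.9, -0.7]]
curd_pot [[370.7, -352.5, -1.1]]
brass_lamp [[372.0, -41.3, -3.5]]
kulhad [[360.9, 190.4, 1.3]]
diya_stack [[593.9, 262.5, 105.8]]
small_pot [[678.2, -214.1, 177.9]]
tier_lamp [[710.2, 73.9, 175.7]]
```

```bash
python3 -c "
from bench import workorder,telemetry
print(workorder.job_done()); print(telemetry.read_state()['clock'])"
```

```text
the job is handed in; nothing more can be done
None
the job is handed in; nothing more can be done
```

I closed both panes and pressed the lock in, using only the closed fingertips, and handed the job in at about 22.5 s of the 54 s.

- **Right pane:** I pushed it to the right at up to about 36 mm/s, slowing to about 10 mm/s for the last stretch. It met its stop at about 8 to 10 N. Early in the push there was an unexpected force of about 4 to 5 N away from the case, which stopped when I backed off 4 mm.
- **Left pane:** I pushed it to the left the same way and it met its stop at about 8 N. On the way over, the wrist reached a joint limit, so I reduced the tool tilt from 25° to 10° before going on.
- **Lock:** it slid in at about 4 N and stopped with the force at about 13 N. The networks then put its face about 144 mm in front of the case's origin, which is fully in (144.5 mm).

**Last checks:**
- **Pulls:** the networks put them at +296 to +298 mm and −292 to −303 mm, against ±300 mm when shut. That agrees within their scatter.
- **Left pull after the lock press:** comparing pictures from before and after, it may have shifted 0 to 0.2 pixel, or about 0.4 mm at most. The press dragged the pane sideways by about 3 N. I left it as it was.
- **Loose things:** six of the seven were found within about 7 mm of where they started. The network misreported the diya stack at the left pull, but the final side picture shows the stack standing where it was.

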